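# Gauge the seat height of a sample holder with a dial comparator

### The job

Check the height of the sample holder's round seat on the dial gauge: raise the gauge head, lay the holder flat on the gauge's table with one long edge flush against the rail and the seat squarely under the foot, then lower the head by its knob until the foot sits on the seat and the dial reads about 3 mm. Leave it reading there and let go; never run the plunger to the end of its stroke, and leave the other things on the table where they are.

Things in the scene. Friction and masses are not known exactly. Their poses are not given: they have to be found in the camera images.
- gauge: Fixed bench dial gauge. Origin: at optical-table level straight below its foot; x to its back, y to its left, z up. Grey casting, x -63..83, y -112..112 mm, with a flat steel table on top 32 mm above the optical table. Column 22 mm across at x = 62, y = 0, top 158 mm above the optical table. Low dark rail, 6 mm high, runs along y across the table, front face at x = 20 mm.
- head (a joint): Height of the gauge head on its column, 0 to 0.045 m, up positive; stays where left (about 5 N to move). The hanging foot is 3 mm + this above the gauge's table. The head carries the dial case (56 mm across, facing front, x -14..10 mm, lower edge 38 mm above the foot) and an arm back to the column with the lifting knob on it.
- knob (a point): Middle of the upright round lifting knob on the head's arm: 22 mm across, its top 12 mm above this point; 36 mm behind the foot's axis. The arm (18 mm wide) lies 16 mm below this point; the dial's top edge is 3 mm higher than this point, its back 26 mm in front of it.
- foot (a point): Centre of the underside of the flat round foot (10 mm across) at the lower end of the dial gauge's sprung plunger.
- plunger (a joint): Travel of the sprung plunger into the dial, 0 (hanging free) to 0.010 m (end of stroke): what the dial shows. The needle is straight up at 0 and turns clockwise, one turn for 10 mm, a long mark at every 1 mm. Spring force 1 to 2 N.
- rail (a point): Point on the front face of the rail, straight behind the foot, 3 mm above the gauge's table.
- holder: Sample holder, one loose mid-grey anodised aluminium piece: flat tongue 136 mm long, 40 wide, 8 thick, with a block-shaped boss at one end and a low round bright-metal seat at the other. Origin: underside, below the middle of the boss; x along the tongue to the seat, z up. Tongue spans x -24..112, y -20..20 mm. About 0.2 kg, balance point near x = 27 mm.
- boss (a point): Middle height for gripping the boss of the holder: 36 mm long (x), 26 mm wide (y), from 8 to 33 mm above the underside; this point is 21 mm above the underside.
- seat (a point): Centre of the top of the holder's round seat: 17 mm across, at x = 95 mm of the holder, y = 0, 14 mm above the underside.
- petri_dish: Bystander: flat round dish with lid, 63 mm across, 12 mm high, at the back right.
- optical_post: Bystander: slender steel post standing upright, 13 mm across, 76 mm high, behind the gauge.
- post_holder: Bystander: black upright post holder with a thumb screw, 38x25 mm, 50 mm high, behind the gauge.
- puck: Bystander: pale round puck, 24 mm across, 10 mm high, left of the gauge.
- kapton: Bystander: tape roll lying flat, 67 mm across, 12 mm high, near the front edge on the right.
- hex_key: Bystander: black bent hex key lying flat, 88x31 mm, 5 mm thick, near the front edge.
- connector_block: Bystander: small black block, 44x27 mm, 22 mm high, near the front edge.

How it is judged (in metres and radians):
On the way, in this order (a step that is already met when the one before it is completed fails the run):
1. the gauge head has been raised so that its foot is higher than the holder's seat will be (at least 15 mm above the gauge's table) (value of joint head above 0.012 m), for 0.2 s.
2. the holder lies flat on the gauge's table, a long edge against the rail, its seat under the foot, with the foot still clear above it (horizontal distance between foot and seat below 0.005 m and x of seat in the frame of gauge above -0.004 m and angle between the x axis of holder and the y axis of gauge, either way round below 0.05 rad and angle between holder's own z axis and vertical below 0.03 rad and z of seat in the frame of gauge below 0.049 m and value of joint plunger below 0.0006 m), for 0.2 s.
At the end, for the whole second after the job is handed in: Holder flat on the gauge's table, a long edge at the rail (gap under 4 mm, within 0.05 rad), seat centre within 5 mm of the foot's axis, foot resting on the seat with the plunger pushed in 1.5 to 4.5 mm, head and holder at rest (horizontal distance between foot and seat below 0.005 m and x of seat in the frame of gauge above -0.004 m and angle between the x axis of holder and the y axis of gauge, either way round below 0.05 rad and angle between holder's own z axis and vertical below 0.03 rad and z of seat in the frame of gauge below 0.049 m and value of joint plunger between 0.0015 and 0.0045 m and z of foot in the frame of holder between 0.012 and 0.016 m and linear speed of holder below 0.01 m/s and velocity of joint head between -0.002 and 0.002 m/s); the robot touches nothing.
It fails at once if the plunger is driven to within 1 mm of the end of its stroke (value of joint plunger above 0.009 m).
It fails at once if a bystander is moved by more than 20 mm (distance of any of petri_dish, optical_post, post_holder, puck, kapton, hex_key, connector_block from where it was at the start of the episode above 0.02 m).
It also fails if it takes over 67 s, if anything falls off the work surface, if the arm or the gripper's body presses on something with over 40 N, if the wrist force passes 120 N, or if a joint passes its speed limit or range.

### The arm

A 6-joint arm with a two-finger parallel gripper is mounted at the origin on a cart in front of the work surface, level with it; the furniture and walls round the work are solid. World frame = base frame: x ahead of the robot, y to its left, z up, the work surface at z = 0. Lengths are in mm, angles in rad, forces in N, time in s.
With the tool pointing down it reaches from about 350 to 875 mm from the base axis. Payload 4.2 kg.
Tool frame: the origin (TCP) lies midway between the tips of the shut fingers; the grasp point (between the pads) lies 19 mm behind it (arm.grip_depth is the distance from the TCP to the grasp point, in mm); z points along the fingers, x is the direction in which the jaws open and shut, and the axes are right-handed (so a half turn about z gives the same grasp; the last joint's range is limited). The gripper opens to 85 mm and grips with 20 to 120 N. Pads are 22 mm wide; open, the fingers measure 114 mm over their backs; the gripper's body (76 mm by 85 mm) begins 54 mm behind the grasp point. The pads swing forward as they close: fully open they stand 13 mm farther back than shut.
Start: joints at [1.594, 0.385, 0.008, 0, -1.194, -0.259], TCP at [145.982, 607.691, 231.312] pointing down, gripper open.
Joint ranges: [-3.14, 3.14], [-1.21, 2.06], [-1.07, 1.41], [-3.16, 2.05], [-2.99, -0.16], [-3.1, 3.1]. Speed limits (rad/s): [2.79, 2.79, 3.14, 3.14, 3.14, 3.14].

### API

Orientations are given as a unit quaternion [x, y, z, w].
In Python, from bench import arm, eyes, find_in, silhouettes gives the robot as it stands. The module is installed in compiled form; this text tells all that it offers.
- The arm moves only by the tool play_rows, never from a script. Its arguments are lists of equal length, an entry for each row: "offset": the shift along the world's x, y, z in mm, a list of three; "turn": the turn about the world's z in rad. In form: {"offset": [[x, y, z], ...], "turn": [turn, ...]}. A call has 1 to 12 rows; each row shifts and turns the pose as measured when the row begins; what a row does not reach is not made up. A row lasts 1/10 s, in which the tool goes at most 50 mm and 8.59 degrees, less where a joint would pass 70% of its speed; a pose out of reach is approached as far as the arm can. A call is refused whole if a number of a shift passes 50 or a number of a turn 0.15, either way. A call with a gripper value outside its range is refused whole. "grip" is the gripper's target within -1 to 1 (fully open at 1, half-way at 0, shut at -1), set as the call begins (left out, the last holds). The fingers move at their own pace and stop on an object; the grip force is fixed at half the most. Time passes only in rows, so rows that do not move let the fingers close. It gives the time, the measured TCP pose, the force and the opening at its end, in the units of the state.
- arm.read_state(): the state, without advancing time (a new reading comes with each control period).
- eyes.get_image(name): name is "scene" or "top" or "wrist"; returns (picture, depth): 420x560x3 uint8, red, green, blue; 420x560 float32, mm along the optical axis (not along the pixel's ray), 0 where there is no reading.
- eyes.camera_params(name): a dict with "camera_matrix" (3x3 intrinsics, pixels), "camera_from_world" (4x4, takes a point from world to camera coordinates). Camera axes: x right, y down, z forward; pixel columns grow to the right and rows downward; lengths in mm; the calibration is good to about 2 mm. A picture is of the moment at which its call begins: read the wrist's pose just before it. camera_params takes no time and is no camera call; for the wrist camera it gives the pose at the moment of the call.
- arm.job_done(): hands the job in, once; it reports no verdict.
Trained networks look in the newest picture that a camera, given by its name, has taken for a name from the list of things; names that differ only in an ending like _2 or _b are one class to them, and where a whole thing is asked for, a point or a joint stands for the part that bears it (a point fixed in the world has none). Each returns a list of dicts, best first, with "score" (0 to 1); they miss things now and then, are a little off and sometimes report something else, mostly with a low value. They report only what shows in the picture. A call takes as long as a camera call.
- find_in(camera, query): "bbox" ([centre column, centre row, width, height] in pixels, round what is visible of it).
- silhouettes(camera, query): "mask" (420x560 bool, what is visible of it) and "bbox" ([centre column, centre row, width, height] in pixels, round what is visible of it).
The state is a dict: "clock": time; "joints": joint angles; "joint_vel": joint speeds; "joint_efforts": joint torques, N m; "position": TCP position; "ee_rot": TCP orientation; "contact_force": force on the tool from outside, world axes, zero at the start; "wrist_torque": the same for the moment, N m; "gripper_width": finger opening in mm.
Only numpy, scipy, OpenCV 4.12 (cv2) and the standard library are available. Lean on these libraries where they do the work, as an engineer would, in place of code of your own. Each camera call takes 0.05 s, during which the arm holds its last target. There are 200 camera calls.

## Working session

There is one attempt and no reset: what is moved stays moved. The work goes in short steps, Python scripts to look and compute and a tool call to move; the robot and the scene stay as the last step left them, time stands still between calls to the robot, and variables do not carry over. Pictures are saved under pics/ and viewed, on a budget of 10 in all, crops included, one or two more only if the job needs it, and the job is handed in when it is done.

Besides the shell and the picture viewer there is one more tool, called as name([rows], argument=value, ...), one row to a line, values as JSON. play_rows: Moves the arm, as the interface text tells. Its arguments: {"type":"object","properties":{"offset":{"type":"array","items":{"type":"array","items":{"type":"number"}}},"turn":{"type":"array","items":{"type":"number"}},"grip":{"type":"number"}},"required":["offset","turn"]}

```bash
mkdir -p pics; cat > h.py <<'E'
import numpy as np, cv2
from bench import arm, eyes, find_in, silhouettes
def grab(n):
    P=eyes.camera_params(n); im,d=eyes.get_image(n); return im,d,np.array(P["camera_matrix"]),np.array(P["camera_from_world"])
def pts(d,K,T,m=None):
    v,u=np.nonzero((d>0)&(m if m is not None else True)); z=d[v,u]
    c=np.c_[(u-K[0,2])/K[0,0]*z,(v-K[1,2])/K[1,1]*z,z,np.ones(len(z))]
    return (np.linalg.inv(T)@c.T).T[:,:3],u,v
def save(im,n,s=1): cv2.imwrite('pics/'+n,cv2.resize(im[:,:,::-1],None,fx=s,fy=s))
E
python3 - <<'E'
from h import *
print(arm.read_state())
for c in ['scene','top']:
    im,d,K,T=grab(c); save(im,c+'0.png',1.4)
    print(c,np.linalg.inv(T)[:3].round(2).tolist(),K.round(1).tolist())
    for q in ['holder','gauge','head','knob','boss','seat','foot']:
        r=silhouettes(c,q)[:1]
        for x in r:
            p,u,v=pts(d,K,T,x['mask'])
            print(c,q,round(x['score'],2),np.round(x['bbox']),p.min(0).round(),p.max(0).round(),np.median(p,0).round(1))
E
```

```text
{'clock': 0.0, 'joints': array([ 1.59362741e+00,  3.85523064e-01,  6.65496415e-03, -5.35640564e-04,
       -1.19394338e+00, -2.58616784e-01]), 'joint_vel': array([ 2.89643341e-04, -3.68893921e-04,  9.55659298e-05, -8.43326492e-04,
       -1.03556753e-03, -1.09697960e-03]), 'joint_efforts': array([ 5.20794492e-04, -3.92286122e+01,  1.88404602e+01,  4.18648392e+00,
       -4.60652547e-03,  2.60672124e-06]), 'position': array([145.82855478, 607.17057832, 230.24773292]), 'ee_rot': array([-6.18950730e-01,  7.85429129e-01, -6.55761755e-04, -8.04457599e-04]), 'contact_force': array([ 0.24405909,  0.03752085, -0.91565131]), 'wrist_torque': array([-0.00591252,  0.0177323 , -0.04246152]), 'gripper_width': 85.52730876379206}
scene [[0.79, -0.37, 0.5, 6.21], [-0.62, -0.44, 0.65, -751.9], [-0.02, -0.82, -0.58, 735.05]] [[407.8, 0.0, 276.6], [0.0, 407.8, 207.4], [0.0, 0.0, 1.0]]
scene holder 0.88 [182. 214.  22.  33.] [353. 152.  -1.] [426. 334.  35.] [382.1 227.7   9.1]
scene gauge 0.87 [331. 262. 105. 105.] [ 477. -359.   -4.] [780. -91. 161.] [ 551.3 -249.9   32.1]
scene head 0.61 [339. 238.  4
[... 551 characters left out ...]
5], [0.0, 379.3, 215.0], [0.0, 0.0, 1.0]]
top holder 0.57 [159. 289.  53.  29.] [351. 155.  -3.] [414. 290.  38.] [384.8 222.1  10. ]
top gauge 0.81 [345. 215.  87.  72.] [ 479. -361.   -1.] [ 651. -119.  163.] [ 559.2 -228.    33.8]
top head 0.87 [353. 204.  24.  38.] [ 538. -295.    0.] [ 661. -213.  159.] [ 573.2 -234.7  124.8]
top knob 0.86 [351. 206.  25.  39.] [ 538. -271.   89.] [ 632. -213.  151.] [ 568.7 -233.7  127.3]
top boss 0.6 [159. 284.  60.  25.] [354. 153.  -1.] [416. 292.  38.] [385.  222.5  10. ]
top seat 0.75 [159. 287.  54.  28.] [354. 153.  -1.] [416. 290.  38.] [385.2 222.5  10.1]
top foot 0.27 [265. 287.  19.  20.] [371. -63.   0.] [406. -20.  27.] [388.7 -42.5  22.5]
```

View pics/scene0.png

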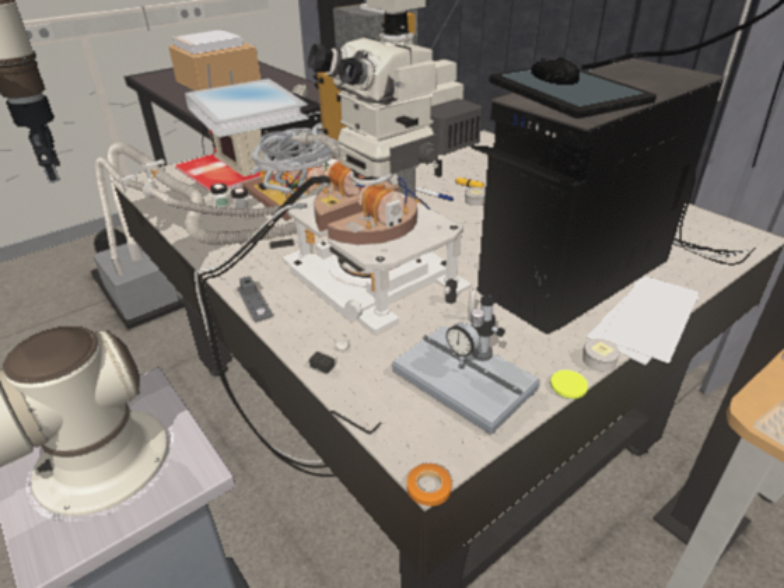

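View pics/top0.png

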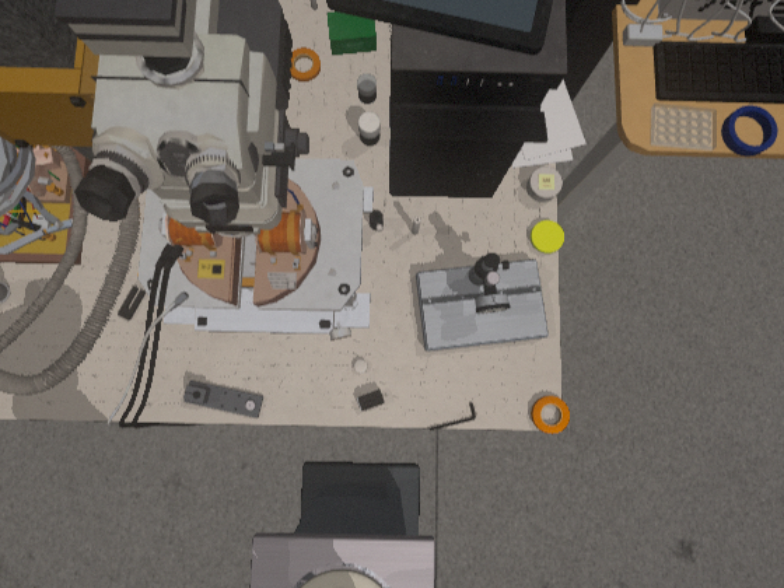

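Scene view: the gauge is at about (465,370), the holder at (255,298), both px of the 1.4x picture. Top view: holder at (222,399) with its boss to the left (196,393) and its seat to the right (250,405); gauge at (482,305), with rail and column towards the back.

```bash
cat > m.py <<'E'
from h import *
def rect(p):
    (c,s,a)=cv2.minAreaRect(p[:,:2].astype(np.float32)); return np.round(c,1),np.round(s,1),round(a,2)
for c in ['top','scene']:
    im,d,K,T=grab(c)
    p,u,v=pts(d,K,T)
    g=p[(p[:,0]>440)&(p[:,0]<690)&(p[:,1]<-90)&(p[:,1]>-380)]
    t=g[(g[:,2]>24)&(g[:,2]<36)]; print(c,'table',np.median(t[:,2]),rect(t),len(t))
    hd=g[(g[:,2]>80)&(g[:,2]<175)]; print(' head',hd.min(0),hd.max(0),len(hd))
    for lo,hi in [(85,105),(105,120),(120,128),(128,142),(142,154),(154,170)]:
        q=hd[(hd[:,2]>lo)&(hd[:,2]<=hi)]
        if len(q): print('  ',lo,hi,len(q),q[:,:2].min(0).round(),q[:,:2].max(0).round(),np.median(q,0).round(1))
    h=p[(p[:,0]>340)&(p[:,0]<440)&(p[:,1]<310)&(p[:,1]>130)]
    f=h[(h[:,2]>4)&(h[:,2]<50)]; print(' tongue',rect(f),np.percentile(f[:,2],[10,50,90]))
    b=h[(h[:,2]>26)&(h[:,2]<50)]; print(' boss',rect(b),np.median(b,0),len(b)); print(' bg z',np.median(h[h[:,2]<4][:,2]))
E
python3 m.py
```

```text
top table 33.04699072705296 (array([ 565. , -238.9]), array([146. , 224.7]), 7.76) 3809
 head [ 538.47235606 -270.7174745    89.52142256] [ 632.33413595 -212.9795665   161.90770074] 706
   85 105 32 [ 540. -271.] [ 629. -214.] [ 605.  -230.3  100.4]
   105 120 177 [ 538. -270.] [ 632. -213.] [ 590.5 -230.1  115.9]
   120 128 97 [ 539. -266.] [ 629. -215.] [ 572.7 -222.7  122.2]
   128 142 222 [ 539. -262.] [ 619. -219.] [ 554.7 -235.7  134.9]
   142 154 81 [ 553. -245.] [ 612. -223.] [ 591.1 -235.8  145.8]
   154 170 97 [ 604. -243.] [ 628. -220.] [ 615.9 -231.3  159.4]
 tongue (array([391.5, 220. ]), array([ 97. , 179.2]), 1.12) [ 5.29978715  9.61545347 33.59846573]
 boss (array([393. , 266.1]), array([36.1, 26.1]), 78.72) [392.54464404 265.01594645  34.07892153] 170
 bg z 1.1637244051535731
scene table 31.753612258792145 (array([ 562.4, -240.2]), array([143.9, 223.7]), 8.35) 3144
 head [ 536.18963436 -269.87127327   80.93464963] [ 632.0199093  -211.71428374  160.48204563] 860
   85 105 169 [ 538. -269.] [ 626. -212.] [ 544.2 -245.5   97.9]
   105 120 236 [ 537. -270.] [ 632. -212.] [ 565.2 -245.6  112.9]
   120 128 108 [ 536. -267.] [ 617. -218.] [ 551.9 -243.4  124. ]
   128 142 209 [ 539. -262.] [ 622. -220.] [ 559.2 -240.8  134.1]
   142 154 69 [ 579. -246.] [ 619. -224.] [ 595.2 -237.5  144.7]
   154 170 61 [ 603. -243.] [ 627. -220.] [ 613.8 -232.6  157.6]
 tongue (array([395.8, 217.4]), array([147.2,  74.1]), 83.51) [ 6.43449759  9.2249171  32.03747488]
 boss (array([391.7, 266.7]), array([36.6, 27.8]), 86.46) [391.04777134 262.19419881  32.49500856] 73
 bg z -118.19511380827726
```

play_rows([
  [20,-34,3],
  [20,-34,3],
  [20,-34,3],
  [20,-34,3],
  [20,-34,3],
  [20,-34,3],
  [20,-34,3],
  [20,-34,3],
  [20,-34,3],
  [16,-45,0],
  [16,-45,0],
  [16,-45,0],
], turn=[-0.146,-0.146,-0.146,-0.146,-0.146,-0.146,-0.146,-0.146,-0.146,-0.146,-0.146,-0.146], grip=1)

```text
clock: 2.1
position: [378.1, 154.4, 259.8]
ee_rot: [0.229, 0.973, 0.002, 0.002]
contact_force: [1.8, 0.5, -0.5]
gripper_width: 85.4
```

play_rows([
  [10,-45,0],
  [10,-45,0],
  [10,-45,0],
  [10,-45,0],
  [28,-35,0],
  [28,-35,0],
  [28,-35,0],
  [28,-35,0],
  [28,-30,0],
  [25,-10,0],
  [0,0,0],
  [0,0,0],
], turn=[-0.138,-0.138,-0.138,-0.138,-0.138,-0.138,-0.13,0,0,0,0,0])

```text
clock: 3.3
position: [588.3, -229.1, 261.4]
ee_rot: [0.672, 0.741, 0.003, 0.007]
contact_force: [-0.3, 0.3, 0.1]
gripper_width: 85.2
```

```bash
cat > w.py <<'E'
import sys
from h import *
s=arm.read_state(); im,d,K,T=grab('wrist'); save(im,sys.argv[1],1.3)
q=s['ee_rot']; print(s['position'].round(1),'yaw',np.degrees(np.arctan2(2*q[0]*q[1],q[0]**2-q[1]**2)).round(2),s['joints'].round(2),s['contact_force'].round(1),s['clock'])
p,u,v=pts(d,K,T); np.savez('last.npz',p=p,u=u,v=v)
E
python3 w.py w1.png; python3 - <<'E'
import numpy as np
z=np.load('last.npz');p=z['p']
g=p[(p[:,0]>440)&(p[:,0]<690)&(p[:,1]<-90)&(p[:,1]>-380)]
for lo,hi in [(20,40),(105,118),(124,132),(132,141),(141,152),(152,170)]:
    q=g[(g[:,2]>lo)&(g[:,2]<=hi)]
    if len(q): print(lo,hi,len(q),q[:,:2].min(0).round(),q[:,:2].max(0).round(),np.median(q,0).round(1))
E
```

```text
[ 588.3 -229.1  261.4] yaw 95.61 [-0.11  0.37  0.06  0.   -1.25 -1.36] [-0.3  0.3  0.1] 3.3
20 40 22197 [ 479. -358.] [ 650. -119.] [ 549.1 -239.3   32.6]
105 118 794 [ 538. -270.] [ 627. -213.] [ 582.1 -243.4  115.7]
124 132 684 [ 539. -266.] [ 617. -216.] [ 553.8 -233.1  128.9]
132 141 1173 [ 541. -259.] [ 614. -222.] [ 553.7 -239.   135.4]
141 152 641 [ 552. -246.] [ 611. -223.] [ 589.6 -235.7  145. ]
152 170 716 [ 604. -244.] [ 628. -220.] [ 615.  -231.8  158.3]
```

View pics/w1.png

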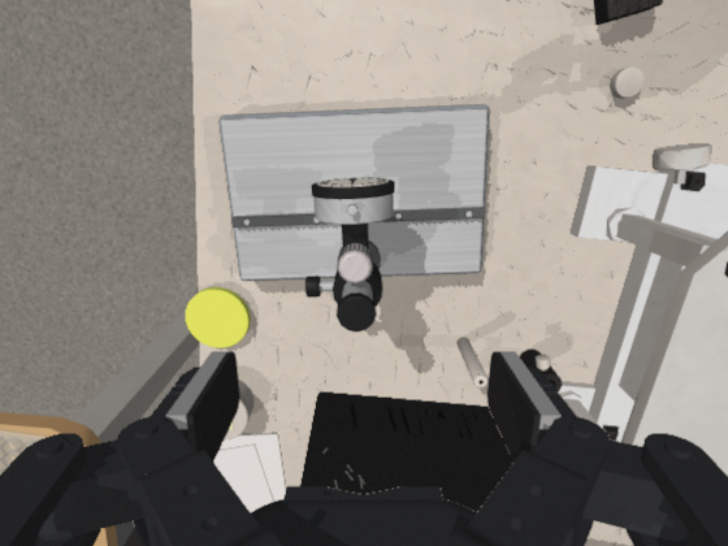

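```bash
python3 - <<'E'
import numpy as np,cv2
p=np.load('last.npz')['p']
t=p[(p[:,0]>470)&(p[:,0]<660)&(p[:,1]<-115)&(p[:,1]>-365)&(p[:,2]>26)&(p[:,2]<36)]
r=cv2.minAreaRect(t[:,:2].astype(np.float32)); print(r)
a=np.radians(8.); o=np.array([553.8,-240.9]); R=np.array([[np.cos(a),-np.sin(a)],[np.sin(a),np.cos(a)]])
g=(p[:,:2]-o)@R; q=p[:,2]
k=(q>95)&(q<165)&(abs(g[:,1])<60)&(g[:,0]>15)&(g[:,0]<80)
for y in range(-60,60,5):
  m=k&(g[:,1]>=y)&(g[:,1]<y+5)
  if m.sum(): print(y,m.sum(),g[m,0].min().round(),g[m,0].max().round(),q[m].max().round())
m=(q>141)&(q<148)&(abs(g[:,1])<15)&(g[:,0]>20)&(g[:,0]<50)
print('knob top',g[m].mean(0),np.percentile(q[m],[10,50,90]))
m=(q>30)&(q<36)&(abs(g[:,1])>40)&(abs(g[:,1])<100); print(np.median(q[m]))
E
```

```text
((564.2857055664062, -238.74407958984375), (144.37107849121094, 223.1388702392578), 7.852792263031006)
-40 39 55.0 69.0 113.0
-35 81 55.0 69.0 112.0
-30 77 55.0 69.0 112.0
-25 45 59.0 66.0 110.0
-20 53 54.0 71.0 119.0
-15 145 34.0 72.0 159.0
-10 377 15.0 73.0 160.0
-5 488 15.0 75.0 160.0
0 506 15.0 75.0 160.0
5 468 15.0 73.0 160.0
10 220 32.0 75.0 160.0
15 71 53.0 71.0 119.0
knob top [36.45462015  0.50929782] [143.33172842 145.1915433  146.1269763 ]
32.57495549829014
```

play_rows([
  [1.5,-6.5,-30],
  [0,0,-30],
  [0,0,0],
], turn=[0.042,0,0])

```text
clock: 3.65
position: [588.2, -233.3, 203.0]
ee_rot: [0.654, 0.756, 0.005, 0.009]
contact_force: [-0.1, 0.1, -0.1]
gripper_width: 85.1
```

play_rows([
  [1.5,-2,-30],
  [0.5,-0.5,-30],
  [0.5,-0.5,-20],
  [0,0,0],
  [0,0,0],
], turn=[0.01,0,0,0,0])

```text
clock: 4.15
position: [592.9, -234.4, 132.2]
ee_rot: [0.647, 0.762, 0.007, 0.016]
contact_force: [1.0, 0.0, 0.4]
gripper_width: 85.5
```

play_rows([
  [-2,-0.5,-7],
  [-1,-0.5,-6],
  [0,0,0],
  [0,0,0],
], turn=[0,0,0,0])

```text
clock: 4.55
position: [592.1, -235.5, 124.3]
ee_rot: [0.647, 0.762, 0.009, 0.02]
contact_force: [-0.2, -0.2, -0.1]
gripper_width: 85.2
```

```bash
cat > s.py <<'E'
from h import *
from scipy.spatial.transform import Rotation as Ro
s=arm.read_state(); R=Ro.from_quat(s['ee_rot']).as_matrix()
print(s['position'].round(1),'z',R[:,2].round(3),'yaw',np.degrees(np.arctan2(R[1,0],R[0,0])).round(2),'j',s['joints'].round(3),s['contact_force'].round(1),s['gripper_width'],s['clock'])
E
python3 s.py
```

```text
[ 592.1 -235.5  124.3] z [ 0.042 -0.012 -0.999] yaw 99.35 j [-0.122  0.474 -0.139  0.008 -0.915 -1.29 ] [-0.2 -0.2 -0.1] 85.16412718786694 4.55
```

play_rows([
  [-2.5,0.3,-6],
  [-0.5,0,-2],
], turn=[-0.02,0])

```text
clock: 4.75
position: [589.3, -235.3, 116.6]
ee_rot: [0.655, 0.755, 0.009, 0.021]
contact_force: [-0.4, 0.6, -0.7]
gripper_width: 84.9
```

play_rows([
  [0,0,0],
  [0,0,0],
  [0,0,0],
  [0,0,0],
  [0,0,0],
  [0,0,0],
], turn=[0,0,0,0,0,0], grip=-1)

```text
clock: 5.35
position: [589.1, -235.8, 116.1]
ee_rot: [0.655, 0.755, 0.009, 0.02]
contact_force: [-0.8, -0.0, -0.8]
gripper_width: 20.1
```

```bash
python3 s.py
```

```text
[ 589.1 -235.8  116.1] z [ 0.043 -0.013 -0.999] yaw 98.07 j [-0.122  0.478 -0.157  0.01  -0.893 -1.314] [-0.8 -0.  -0.8] 20.066226760948336 5.35
```

play_rows([
  [0,0,0],
  [0,0,4],
  [0,0,5],
  [0,0,5],
  [0,0,4],
  [0,0,0],
], turn=[0,0,0,0,0,0])

```text
clock: 5.95
position: [589.1, -235.7, 131.1]
ee_rot: [0.656, 0.755, 0.009, 0.019]
contact_force: [2.1, -2.1, -3.6]
gripper_width: 19.9
```

```bash
python3 s.py
```

```text
[ 589.1 -235.7  131.1] z [ 0.04  -0.012 -0.999] yaw 98.0 j [-0.123  0.463 -0.138  0.008 -0.928 -1.313] [ 2.1 -2.1 -3.6] 19.945777878334464 5.95
```

play_rows([
  [0,0,0],
  [0,0,0],
  [0,0,0],
  [0,0,0],
  [0,0,20],
  [0,0,40],
  [0,0,40],
  [0,0,30],
  [0,0,0],
  [0,0,0],
], turn=[0,0,0,0,0,0,0,0,0,0], grip=1)

```text
clock: 6.95
position: [586.7, -234.8, 271.4]
ee_rot: [0.655, 0.755, 0.008, 0.02]
contact_force: [0.4, -0.5, -0.3]
gripper_width: 85.4
```

```bash
python3 s.py; python3 w.py w2.png; cat > k.py <<'E'
import numpy as np
p=np.load('last.npz')['p']
a=np.radians(8.); o=np.array([553.8,-240.9]); R=np.array([[np.cos(a),-np.sin(a)],[np.sin(a),np.cos(a)]])
g=(p[:,:2]-o)@R; q=p[:,2]
m=(q>120)&(q<175)&(abs(g[:,1])<6)&(g[:,0]>31)&(g[:,0]<42)
print('knob top',g[m].mean(0),np.percentile(q[m],[10,50,90]))
m=(q>28)&(q<38)&(abs(g[:,1])>40)&(abs(g[:,1])<100); print('table',np.median(q[m]))
m=(q>150)&(abs(g[:,1])<11)&(g[:,0]>51)&(g[:,0]<75); print('col top',np.median(q[m]))
m=(q>80)&(q<156)&(abs(g[:,1])<30)&(g[:,0]>-16)&(g[:,0]<12);print('dial top',np.percentile(q[m],98))
E
python3 k.py
```

```text
[ 586.7 -234.8  271.4] z [ 0.041 -0.013 -0.999] yaw 98.1 j [-0.121  0.352  0.055  0.008 -1.232 -1.311] [ 0.4 -0.5 -0.3] 85.44807529098493 6.95
[ 586.7 -234.8  271.4] yaw 98.12 [-0.12  0.35  0.05  0.01 -1.23 -1.31] [ 0.4 -0.5 -0.3] 6.95
knob top [36.49938145 -0.39080497] [159.46050172 160.37184173 161.29117278]
table 32.58024463756877
col top 158.30141844462418
dial top 152.69093295888248
```

play_rows([
  [-37,46,0],
  [-37,46,0],
  [-37,46,0],
  [-37,46,0],
  [-7,45,0],
  [-7,45,0],
  [-7,45,0],
  [-7,45,0],
  [-7,45,0],
  [-7,45,0],
  [-7,45,0],
  [0,0,0],
], turn=[0.137,0.137,0.137,0.137,0.137,0.137,0.137,0.137,0.137,0,0,0])

```text
clock: 8.2
position: [396.1, 247.3, 255.8]
ee_rot: [0.074, 0.997, 0.007, 0.003]
contact_force: [-0.4, -0.2, 0.8]
gripper_width: 85.2
```

```bash
python3 s.py; python3 w.py w3.png; cat > b.py <<'E'
import numpy as np,cv2
p=np.load('last.npz')['p']
h=p[(p[:,0]>330)&(p[:,0]<450)&(p[:,1]<320)&(p[:,1]>120)]
bg=np.median(h[h[:,2]<4][:,2]); print('bg',bg)
for lo,hi in [(5.5,40),(26,40),(11.5,18)]:
    b=h[(h[:,2]-bg>lo)&(h[:,2]-bg<hi)]; r=cv2.minAreaRect(b[:,:2].astype(np.float32))
    print(lo,len(b),np.round(r[0],1),np.round(r[1],1),round(r[2],1),np.median(b,0).round(1))
E
python3 b.py
```

```text
[396.1 247.3 255.8] z [ 0.006  0.014 -1.   ] yaw 171.53 j [ 0.905  0.086 -0.327 -0.004 -1.143 -1.051] [-0.4 -0.2  0.8] 85.24513019361098 8.2
[396.1 247.3 255.8] yaw 171.53 [ 0.9   0.09 -0.33 -0.   -1.14 -1.05] [-0.4 -0.2  0.8] 8.2
bg 0.5790652443779436
5.5 4031 [383.9 222.8] [135.8  40. ] 79.1 [383.3 217.8   9. ]
26 713 [392.3 266. ] [36.5 26. ] 79.1 [392.  264.7  33.5]
11.5 211 [380.8 207.6] [86.6 25.8] 78.9 [375.1 173.7  14.7]
```

View pics/w3.png

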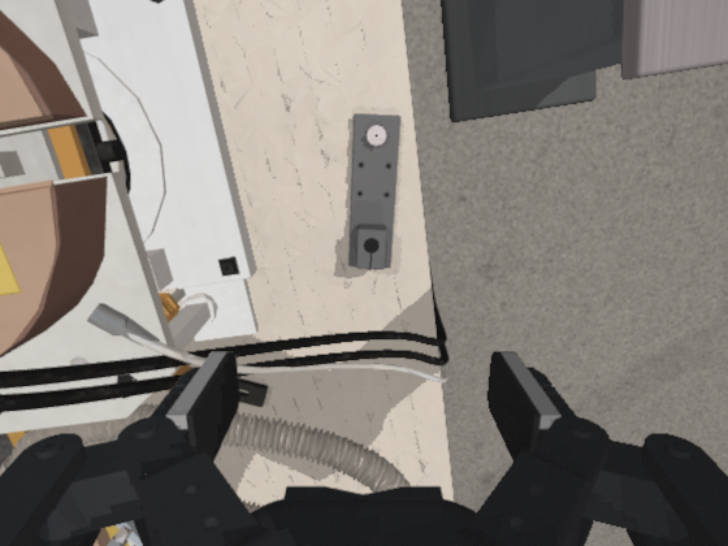

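play_rows([
  [-4,19,-30],
  [0,0,-45],
  [0,0,-45],
  [0,0,-45],
  [0,0,-30],
  [0,0,0],
], turn=[-0.042,0,0,0,0,0])

```text
clock: 8.85
position: [390.8, 257.8, 53.7]
ee_rot: [0.099, 0.995, 0.005, 0.002]
contact_force: [-0.3, -0.5, -0.2]
gripper_width: 85.2
```

```bash
python3 s.py
```

```text
[390.8 257.8  53.7] z [ 0.005  0.01  -1.   ] yaw 168.69 j [ 0.93   0.342 -0.601 -0.003 -0.617 -1.125] [-0.3 -0.5 -0.2] 85.15664465946388 8.85
```

play_rows([
  [1.5,8,-12],
  [0,1,-12],
  [0,0,-10],
  [0,0,0],
], turn=[0.006,0,0,0])

```text
clock: 9.25
position: [394.4, 265.1, 21.7]
ee_rot: [0.097, 0.995, 0.006, 0.003]
contact_force: [-0.1, -0.2, 0.6]
gripper_width: 85.5
```

```bash
python3 s.py
```

```text
[394.4 265.1  21.7] z [ 0.007  0.011 -1.   ] yaw 168.88 j [ 9.340e-01  4.070e-01 -6.140e-01 -1.000e-03 -5.360e-01 -1.127e+00] [-0.1 -0.2  0.6] 85.47535295411811 9.25
```

play_rows([
  [-2.5,1,-6],
  [0,0,-6],
  [0,0,0],
], turn=[0.004,0,0])

```text
clock: 9.55
position: [392.9, 266.7, 11.1]
ee_rot: [0.095, 0.995, 0.007, 0.004]
contact_force: [0.1, 0.2, -0.5]
gripper_width: 85.5
```

```bash
python3 s.py
```

```text
[392.9 266.7  11.1] z [ 0.01   0.014 -1.   ] yaw 169.1 j [ 9.390e-01  4.250e-01 -6.270e-01 -1.000e-03 -5.010e-01 -1.129e+00] [ 0.1  0.2 -0.5] 85.51918028332307 9.55
```

play_rows([
  [-0.5,-0.5,-2.5],
  [0,0,0],
], turn=[0,0])

```text
clock: 9.75
position: [392.5, 266.3, 8.9]
ee_rot: [0.095, 0.995, 0.008, 0.004]
contact_force: [-0.3, -0.2, -0.3]
gripper_width: 85.3
```

play_rows([
  [0,0,0],
  [0,0,0],
  [0,0,0],
  [0,0,0],
  [0,0,0],
  [0,0,0],
], turn=[0,0,0,0,0,0], grip=-1)

```text
clock: 10.35
position: [392.9, 266.9, 9.6]
ee_rot: [0.094, 0.995, 0.008, 0.005]
contact_force: [0.5, -0.1, -2.1]
gripper_width: 24.8
```

```bash
python3 s.py
```

```text
[392.9 266.9   9.6] z [ 0.012  0.016 -1.   ] yaw 169.15 j [ 0.94   0.428 -0.63   0.    -0.494 -1.129] [ 0.5 -0.1 -2.1] 24.840401325457186 10.35
```

play_rows([
  [0,0,5],
  [0,0,20],
  [0,0,40],
  [0,0,40],
  [2,-40,5],
  [2,-45,0],
  [2,-45,0],
  [2,-45,0],
  [2,-45,0],
  [2,-45,0],
  [2,-45,0],
  [0,0,0],
], turn=[0,0,0,0,0.06,0.06,0.06,0.06,0.06,0.03,0,0])

```text
clock: 11.55
position: [400.6, -54.7, 123.0]
ee_rot: [-0.078, 0.997, 0.009, 0.003]
contact_force: [-0.2, 0.8, -2.2]
gripper_width: 24.7
```

```bash
python3 s.py
```

```text
[400.6 -54.7 123. ] z [ 0.004  0.018 -1.   ] yaw -171.1 j [ 0.257  0.132 -0.65  -0.023 -0.78  -0.085] [-0.2  0.8 -2.2] 24.696738748494457 11.55
```

play_rows([
  [18,-24,0],
  [18,-24,0],
  [18,-24,0],
  [16,-20,0],
  [10,-8,0],
  [0,0,0],
  [0,0,0],
], turn=[-0.016,0,0,0,0,0,0])

```text
clock: 12.25
position: [478.5, -157.6, 120.7]
ee_rot: [-0.067, 0.998, 0.011, -0.001]
contact_force: [-0.4, -0.3, -2.7]
gripper_width: 24.7
```

```bash
python3 s.py; python3 w.py w4.png
```

```text
[ 478.5 -157.6  120.7] z [-0.003  0.022 -1.   ] yaw -172.33 j [-0.009  0.3   -0.421 -0.029 -0.853  0.162] [-0.4 -0.3 -2.7] 24.655510447305975 12.25
[ 478.5 -157.6  120.7] yaw -172.33 [-0.01  0.3  -0.42 -0.03 -0.85  0.16] [-0.4 -0.3 -2.7] 12.25
```

View pics/w4.png

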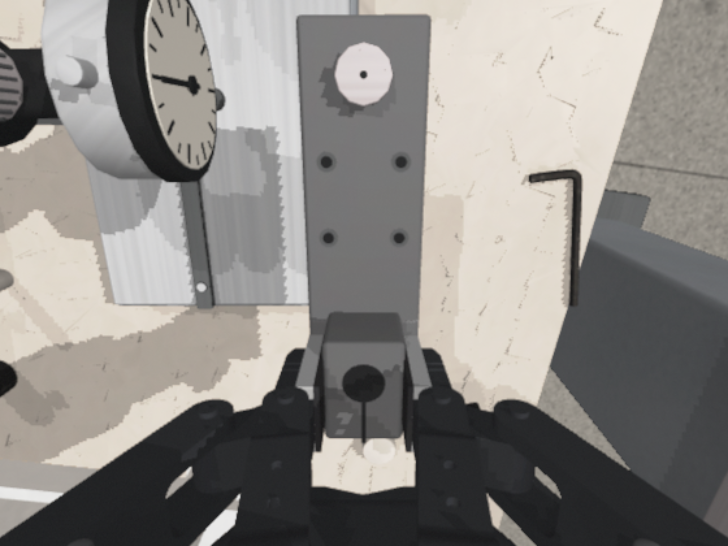

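```bash
cat > t.py <<'E'
from h import *
import sys
z=np.load('last.npz');p=z['p'];u=z['u'];v=z['v']; zt=float(sys.argv[1])
a=np.radians(7.95); o=np.array([553.9,-240.7]); R=np.array([[np.cos(a),-np.sin(a)],[np.sin(a),np.cos(a)]])
s=arm.read_state(); tcp=s['position'][:2]
# tongue: pixels in box, between seat and boss
k=(v>15/1.3)&(v<305/1.3)&(u>295/1.3)&(u<435/1.3)&(abs(p[:,2]-zt)<14)
q=p[k]
for i in range(4):
    A=np.c_[q[:,:2]-tcp,np.ones(len(q))]; c=np.linalg.lstsq(A,q[:,2],rcond=None)[0]; e=q[:,2]-A@c; q=q[abs(e)<2.5] if i<3 else q
print('plane',c.round(4),len(q))
A=np.c_[p[:,:2]-tcp,np.ones(len(p))]; e=p[:,2]-A@c
se=p[k&(e>3.5)&(e<9)]; r=cv2.minAreaRect(se[:,:2].astype(np.float32)); print('seat',np.round(r[0],1),np.round(r[1],1),'gauge',((np.array(r[0])-o)@R).round(1),'z',np.median(se[:,2]))
to=p[k&(abs(e)<2.5)]; r=cv2.minAreaRect(to[:,:2].astype(np.float32)); print('tongue',np.round(r[0],1),np.round(r[1],1),round(r[2],2),'gauge',((np.array(r[0])-o)@R).round(1))
print('along tongue slope',(c[:2]@R).round(4))
g=(p[:,:2]-o)@R
m=(p[:,2]>37)&(p[:,2]<41)&(abs(g[:,0]-24)<10)&(abs(g[:,1])<112)
if m.sum(): print('rail x',np.percentile(g[m,0],[2,50,98]).round(1), 'table z',np.median(p[(abs(g[:,0])<60)&(abs(g[:,1])<110)&(abs(p[:,2]-33)<3),2]))
E
python3 t.py 120
```

```text
plane [-9.200000e-03  4.800000e-03  1.199146e+02] 19223
seat [ 491.2 -252. ] [16.4 16.4] gauge [-63.7  -2.5] z 125.32303409031724
tongue [ 487.1 -222.9] [40.2 91.9] 7.77 gauge [-63.7  26.8]
along tongue slope [-0.0084  0.006 ]
rail x [21.3 25.5 30. ] table z 32.60334941563502
```

play_rows([
  [-0.5,2.5,-25],
  [0,0,-25],
  [0,0,-12],
  [0,0,0],
  [0,0,0],
], turn=[0.003,0,0,0,0])

```text
clock: 12.8
position: [476.0, -150.4, 59.1]
ee_rot: [-0.072, 0.997, 0.011, 0.0]
contact_force: [0.8, -0.5, -2.1]
gripper_width: 24.8
```

```bash
python3 s.py; python3 w.py w5.png;  python3 t.py 58
```

```text
[ 476.  -150.4   59.1] z [-0.001  0.022 -1.   ] yaw -171.77 j [ 0.006  0.382 -0.497 -0.035 -0.694  0.165] [ 0.8 -0.5 -2.1] 24.763358138872555 12.8
[ 476.  -150.4   59.1] yaw -171.77 [ 0.01  0.38 -0.5  -0.03 -0.69  0.16] [ 0.8 -0.5 -2.1] 12.8
plane [-6.10000e-03  5.40000e-03  5.82912e+01] 19236
seat [ 489.6 -244.7] [16.3 16.5] gauge [-64.3   4.9] z 63.65854315980573
tongue [ 485.2 -215.7] [40.2 91.6] 8.33 gauge [-64.6  34.2]
along tongue slope [-0.0053  0.0062]
rail x [21.3 25.1 30.1] table z 32.639320617494235
```

play_rows([
  [0.5,-4,-7],
  [0,0,-5],
  [0,0,0],
], turn=[-0.006,0,0])

```text
clock: 13.15
position: [477.8, -154.4, 48.5]
ee_rot: [-0.069, 0.998, 0.011, 0.003]
contact_force: [0.8, -0.3, -2.7]
gripper_width: 25.2
```

```bash
python3 s.py; python3 w.py w6.png;  python3 t.py 46
```

```text
[ 477.8 -154.4   48.5] z [ 0.004  0.022 -1.   ] yaw -172.11 j [-0.003  0.4   -0.502 -0.036 -0.665  0.169] [ 0.8 -0.3 -2.7] 25.192779626777 13.15
[ 477.8 -154.4   48.5] yaw -172.1 [-0.    0.4  -0.5  -0.04 -0.66  0.17] [ 0.8 -0.3 -2.7] 13.15
plane [-1.39000e-02 -0.00000e+00  4.74435e+01] 16622
seat [ 490.8 -248.8] [16.3 16.5] gauge [-63.6   0.7] z 53.159170734397875
tongue [ 486.7 -219.7] [40.2 91.8] 7.99 gauge [-63.7  30.1]
along tongue slope [-0.0138  0.0019]
rail x [21.2 24.9 30.2] table z 32.64808107813391
```

play_rows([
  [14,2,-2],
  [18,2.5,-1],
  [12,2,0],
  [0,0,0],
], turn=[0,0,0,0])

```text
clock: 13.6
position: [526.3, -147.9, 46.3]
ee_rot: [-0.069, 0.998, 0.01, 0.004]
contact_force: [0.5, -0.4, -2.1]
gripper_width: 24.7
```

```bash
python3 s.py; python3 w.py w7.png;  python3 t.py 44
```

```text
[ 526.3 -147.9   46.3] z [ 0.007  0.022 -1.   ] yaw -172.11 j [ 0.01   0.46  -0.398 -0.033 -0.705  0.153] [ 0.5 -0.4 -2.1] 24.71810649900386 13.6
[ 526.3 -147.9   46.3] yaw -172.1 [ 0.01  0.46 -0.4  -0.03 -0.7   0.15] [ 0.5 -0.4 -2.1] 13.6
plane [ 2.05000e-02 -7.00000e-04  4.48397e+01] 10908
seat [ 537.6 -242.5] [13.  16.9] gauge [-16.4   0.5] z 51.02068112963012
tongue [ 535.2 -213.3] [40.2 91.8] 8.02 gauge [-14.8  29.8]
along tongue slope [ 0.0202 -0.0035]
rail x [21.7 25.9 30.4] table z 32.75007256211846
```

play_rows([
  [7,1,-1],
  [3.5,0,-1],
  [0,0,0],
], turn=[0,0,0])

```text
clock: 13.95
position: [535.0, -146.8, 43.5]
ee_rot: [-0.068, 0.998, 0.011, 0.003]
contact_force: [-0.8, 0.5, -2.6]
gripper_width: 24.8
```

```bash
python3 s.py; python3 w.py w8.png;  python3 t.py 43
```

```text
[ 535.  -146.8   43.5] z [ 0.004  0.022 -1.   ] yaw -172.17 j [ 0.012  0.476 -0.378 -0.034 -0.713  0.15 ] [-0.8  0.5 -2.6] 24.839601689430527 13.95
[ 535.  -146.8   43.5] yaw -172.16 [ 0.01  0.48 -0.38 -0.03 -0.71  0.15] [-0.8  0.5 -2.6] 13.95
plane [9.40000e-03 2.57000e-02 4.30368e+01] 3627
seat [0. 0.] [0. 0.] gauge [-515.3  315. ] z nan
tongue [ 542.5 -202.8] [40.2 72.9] 8.01 gauge [-6.  39.1]
along tongue slope [0.0129 0.0241]
rail x [21.8 26.3 30.5] table z 32.769400439537776
  return _methods._mean(a, axis=axis, dtype=dtype,
  ret = ret.dtype.type(ret / rcount)
```

View pics/w8.png

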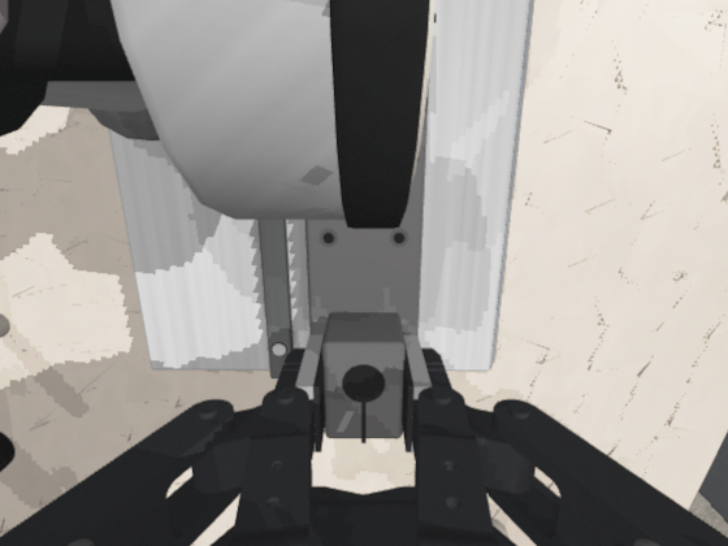

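play_rows([
  [3.5,0.5,-1],
  [0,0,-1],
  [0,0,0],
], turn=[0,0,0])

```text
clock: 14.3
position: [538.5, -146.4, 42.0]
ee_rot: [-0.068, 0.998, 0.011, 0.003]
contact_force: [-1.8, 0.1, -1.6]
gripper_width: 24.7
```

```bash
python3 s.py
```

```text
[ 538.5 -146.4   42. ] z [ 0.004  0.022 -1.   ] yaw -172.15 j [ 0.013  0.482 -0.371 -0.033 -0.713  0.15 ] [-1.8  0.1 -1.6] 24.718179714514232 14.3
```

play_rows([
  [1.5,0.2,-0.7],
  [1,0,0],
  [0,0,0],
], turn=[0,0,0])

```text
clock: 14.6
position: [539.6, -146.5, 41.8]
ee_rot: [-0.068, 0.998, 0.011, 0.001]
contact_force: [-1.2, 0.2, -0.8]
gripper_width: 24.9
```

```bash
python3 s.py
```

```text
[ 539.6 -146.5   41.8] z [ 0.002  0.022 -1.   ] yaw -172.22 j [ 0.013  0.485 -0.367 -0.033 -0.717  0.148] [-1.2  0.2 -0.8] 24.85860456214333 14.6
```

play_rows([
  [1.5,0.2,-0.5],
  [1.5,0.2,0],
  [0,0,0],
], turn=[0,0,0])

```text
clock: 14.9
position: [541.7, -146.2, 41.8]
ee_rot: [-0.068, 0.998, 0.011, 0.0]
contact_force: [0.7, -0.5, 0.0]
gripper_width: 24.9
```

```bash
python3 s.py;python3 w.py w9.png;  python3 t.py 42 2>/dev/null
```

```text
[ 541.7 -146.2   41.8] z [-0.     0.022 -1.   ] yaw -172.25 j [ 0.013  0.488 -0.36  -0.033 -0.722  0.147] [ 0.7 -0.5  0. ] 24.89337214761132 14.9
[ 541.7 -146.2   41.8] yaw -172.25 [ 0.01  0.49 -0.36 -0.03 -0.72  0.15] [ 0.7 -0.5  0. ] 14.9
plane [-1.16000e-02 -1.13000e-02  4.04224e+01] 5284
seat [0. 0.] [0. 0.] gauge [-515.3  315. ] z nan
tongue [ 548.7 -180.3] [45.1 30.1] 8.11 gauge [ 3.2 60.5]
along tongue slope [-0.013  -0.0096]
rail x [14.6 24.3 30.4] table z 32.75989970875581
```

play_rows([
  [1.5,0.2,-0.3],
  [0,0,0],
], turn=[0,0])

```text
clock: 15.15
position: [542.1, -146.2, 41.8]
ee_rot: [-0.068, 0.998, 0.011, -0.001]
contact_force: [-1.6, -0.1, 1.2]
gripper_width: 24.8
```

```bash
python3 s.py
```

```text
[ 542.1 -146.2   41.8] z [-0.004  0.022 -1.   ] yaw -172.24 j [ 0.013  0.49  -0.358 -0.033 -0.727  0.147] [-1.6 -0.1  1.2] 24.8409814243386 15.15
```

play_rows([
  [3,0.4,0],
], turn=[0])

```text
clock: 15.25
position: [543.0, -146.0, 41.7]
ee_rot: [-0.067, 0.998, 0.011, -0.004]
contact_force: [-9.6, -0.9, 9.6]
gripper_width: 24.6
```

```bash
python3 s.py; python3 - <<'E'
from h import *
for c in ['scene','top']:
    im,d,K,T=grab(c)
    if c=='scene': save(im[205:335,240:400],'s1.png',5)
E
```

```text
[ 543.  -146.    41.7] z [-0.009  0.021 -1.   ] yaw -172.26 j [ 0.013  0.493 -0.352 -0.032 -0.735  0.146] [-9.6 -0.9  9.6] 24.580508190765315 15.25
```

View pics/s1.png

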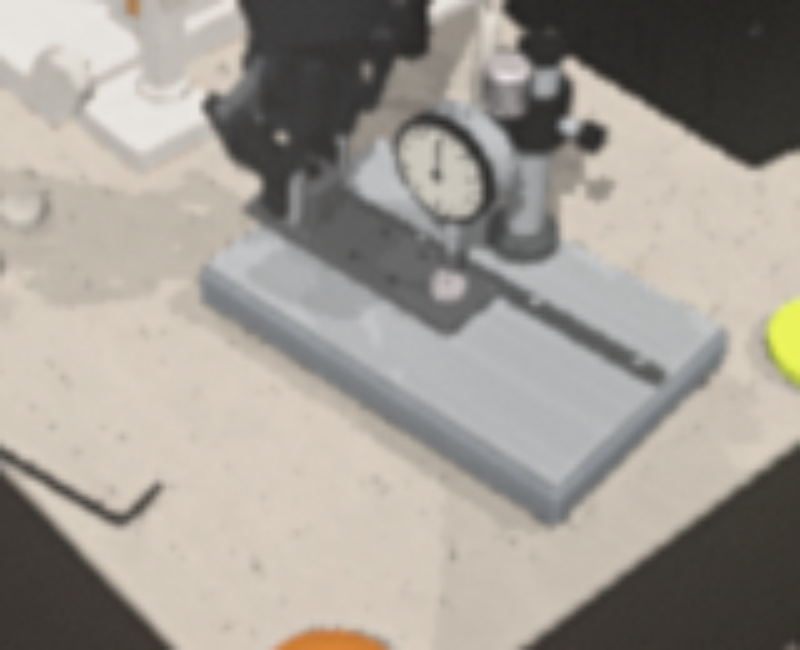

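play_rows([
  [-0.5,0,0],
  [0,0,0],
  [0,0,0],
  [0,0,0],
], turn=[0,0,0,0], grip=0.6)

```text
clock: 15.75
position: [546.0, -145.9, 42.1]
ee_rot: [-0.068, 0.998, 0.011, -0.0]
contact_force: [-0.0, -0.3, -0.1]
gripper_width: 68.5
```

```bash
python3 s.py
```

```text
[ 546.  -145.9   42.1] z [-0.002  0.021 -1.   ] yaw -172.15 j [ 0.014  0.494 -0.35  -0.032 -0.73   0.147] [-0.  -0.3 -0.1] 68.48749043373604 15.75
```

play_rows([
  [-3,0,20],
  [0,0,45],
  [0,0,45],
  [-45,0,30],
  [-45,0,30],
  [0,0,0],
  [0,0,0],
], turn=[0,0,0,0,0,0,0])

```text
clock: 16.45
position: [457.8, -145.4, 213.8]
ee_rot: [-0.069, 0.998, 0.01, 0.002]
contact_force: [-0.4, 0.2, -0.1]
gripper_width: 68.5
```

```bash
cat > f.py <<'E'
from h import *
a=np.radians(7.95); o=np.array([553.9,-240.7]); R=np.array([[np.cos(a),-np.sin(a)],[np.sin(a),np.cos(a)]])
for c in ['scene','top','wrist']:
    im,d,K,T=grab(c); p,u,v=pts(d,K,T); g=np.c_[(p[:,:2]-o)@R,p[:,2]]
    k=(abs(g[:,0])<30)&(g[:,1]>-30)&(g[:,1]<125)
    tb=np.median(g[(abs(g[:,0]+40)<15)&(abs(g[:,1])<90),2]); print(c,'table',tb.round(2))
    b=g[k&(g[:,1]>60)&(g[:,2]-tb>28)&(g[:,2]-tb<38)]
    if len(b)>20: print(' boss',[np.round(x,1) for x in cv2.minAreaRect(b[:,:2].astype(np.float32))],len(b),np.median(b[:,2])-tb)
    t=g[k&(g[:,1]>30)&(g[:,1]<70)&(abs(g[:,2]-tb-8)<2.5)]
    if len(t)>20:
        print(' tongue x',np.percentile(t[:,0],[1,99]).round(1),'z',np.median(t[:,2])-tb)
        A=np.c_[t[:,:2],np.ones(len(t))];print('  slope',np.linalg.lstsq(A,t[:,2],rcond=None)[0][:2].round(4))
        e=[[yy,t[(t[:,1]>yy)&(t[:,1]<yy+8),0].min()] for yy in range(30,70,8)]; print('  edge angle',np.polyfit(*np.array(e).T,1).round(4))
    s=g[k&(g[:,1]<30)&(g[:,2]-tb>11.5)&(g[:,2]-tb<17)]
    if len(s)>5: print(' seat',s.min(0).round(1),s.max(0).round(1),np.median(s,0).round(1),len(s))
    t=g[(abs(g[:,0])<30)&(abs(g[:,1]+10)<12)&(abs(g[:,2]-tb-8)<3)]
    if len(t)>5: print(' end y',np.percentile(t[:,1],[1,5]).round(1))
    if c!='top': save(im,c+'_f.png',1.3)
E
python3 s.py; python3 f.py
```

```text
[ 457.8 -145.4  213.8] z [ 0.003  0.02  -1.   ] yaw -172.04 j [ 0.018  0.154 -0.351 -0.023 -1.062  0.132] [-0.4  0.2 -0.1] 68.49064030898623 16.45
scene table 31.65
 boss [array([ 1.7, 95.9]), array([38.1, 28.5]), np.float64(86.5)] 110 32.84004618272837
 tongue x [-19.   28.7] z 7.972364646842152
  slope [-0.0114  0.0022]
  edge angle [  0.0424 -21.0013]
 seat [-8.6 -6.7 43.4] [ 7.1  7.6 48.2] [-2.   0.2 46.2] 29
 end y [-19.1 -16.7]
top table 565.13
wrist table 32.87
 boss [array([ 1.1, 94.6]), array([36.1, 26.2]), np.float64(89.2)] 1173 32.59819371270561
 tongue x [-18.6  29.1] z 7.548487443448096
  slope [-0.0232  0.0026]
  edge angle [ 7.20000e-03 -1.92076e+01]
 seat [-7.9 -8.4 44.7] [ 2.8  8.2 48.6] [-2.4  0.4 46.5] 186
 end y [-16.8 -16.6]
```

play_rows([
  [0,0,30],
  [0,0,30],
  [15,-10,0],
  [15,-10,0],
  [15,-10,0],
  [15,-10,0],
  [15,-10,0],
  [15,-10,0],
  [15,-10,0],
  [15,-10,0],
  [12,-10,0],
  [0,0,0],
], turn=[-0.142,-0.142,-0.142,-0.142,-0.142,-0.142,-0.142,-0.142,-0.142,-0.142,-0.142,0], grip=1)

```text
clock: 17.8
position: [602.4, -238.5, 249.9]
ee_rot: [0.677, 0.736, 0.007, -0.009]
contact_force: [-0.9, 0.1, -0.7]
gripper_width: 85.1
```

```bash
python3 s.py
```

```text
[ 602.4 -238.5  249.9] z [-0.003  0.023 -1.   ] yaw 94.82 j [-0.138  0.419  0.116 -0.023 -1.275 -1.342] [-0.9  0.1 -0.7] 85.08314571694999 17.8
```

play_rows([
  [-12.5,3,0],
  [0,0,-30],
  [0,0,-30],
  [0,0,-25],
  [0,0,0],
], turn=[0.05,0,0,0,0])

```text
clock: 18.3
position: [589.4, -234.1, 154.4]
ee_rot: [0.653, 0.757, 0.004, -0.014]
contact_force: [-0.8, -0.1, -1.4]
gripper_width: 85.5
```

```bash
python3 s.py
```

```text
[ 589.4 -234.1  154.4] z [-0.015  0.025 -1.   ] yaw 98.48 j [-0.134  0.471 -0.046 -0.026 -1.072 -1.276] [-0.8 -0.1 -1.4] 85.46195309788048 18.3
```

play_rows([
  [0,-1,-12],
  [0,0,-8],
  [0,0,0],
], turn=[-0.008,0,0])

```text
clock: 18.6
position: [590.5, -235.1, 133.6]
ee_rot: [0.655, 0.756, 0.004, -0.013]
contact_force: [0.1, 1.1, -0.2]
gripper_width: 85.5
```

play_rows([
  [0,0,0],
  [0,0,0],
  [0,0,0],
  [0,0,0],
  [0,0,0],
  [0,0,0],
  [0,0,0],
], turn=[0,0,0,0,0,0,0], grip=-1)

```text
clock: 19.3
position: [592.1, -234.7, 136.7]
ee_rot: [0.654, 0.756, 0.006, -0.011]
contact_force: [0.2, 1.7, -1.0]
gripper_width: 19.7
```

```bash
python3 s.py; python3 - <<'E'
from h import *
im,d,K,T=grab('scene'); save(im[205:335,240:400],'s2.png',5)
E
```

```text
[ 592.1 -234.7  136.7] z [-0.009  0.024 -1.   ] yaw 98.28 j [-0.135  0.489 -0.065 -0.026 -1.03  -1.278] [ 0.2  1.7 -1. ] 19.729984118096535 19.3
```

View pics/s2.png

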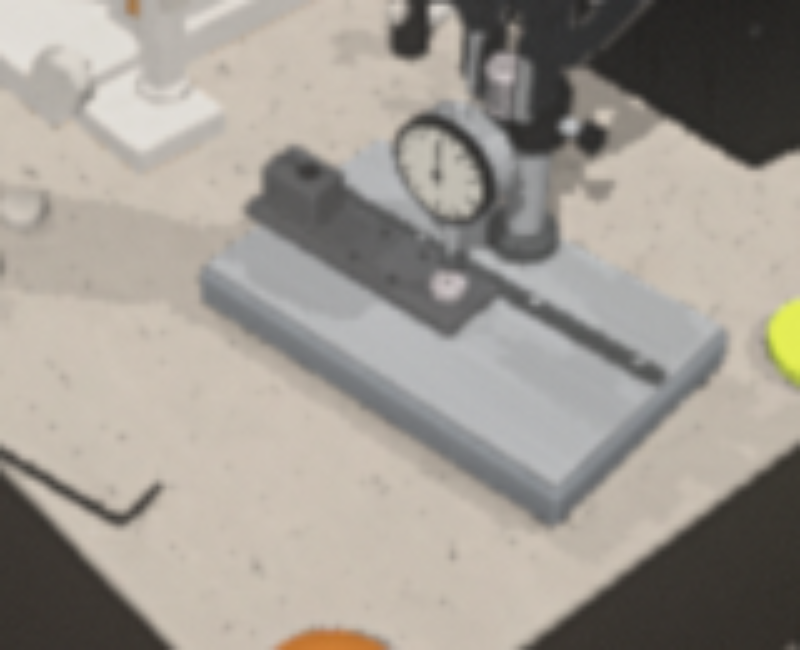

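The crop shows the holder flat along the rail, with the foot hanging over the seat at about (455,260). The dial needle points straight up and the fingers are on the knob.

play_rows([
  [0,0,-3],
  [0,0,-3],
  [0,0,-3],
  [0,0,0],
], turn=[0,0,0,0])

```text
clock: 19.75
position: [592.1, -234.8, 128.4]
ee_rot: [0.654, 0.756, 0.006, -0.011]
contact_force: [0.4, 1.1, -0.6]
gripper_width: 19.6
```

```bash
python3 s.py; cat > hd.py <<'E'
from h import *
a=np.radians(7.95); o=np.array([553.9,-240.7]); R=np.array([[np.cos(a),-np.sin(a)],[np.sin(a),np.cos(a)]])
im,d,K,T=grab('scene'); p,u,v=pts(d,K,T); g=np.c_[(p[:,:2]-o)@R,p[:,2]]
tb=np.median(g[(abs(g[:,0]+40)<15)&(abs(g[:,1])<90),2])
m=(abs(g[:,0])<18)&(abs(g[:,1])<8)&(g[:,2]<165)&(g[:,2]>100)
m2=(abs(g[:,0]+14)<6)&(abs(g[:,1])<35)&(g[:,2]<165)&(g[:,2]>55)
print('dial top',np.percentile(g[m,2],[50,90,97]).round(1),'head est',(np.percentile(g[m,2],97)-tb-97).round(1),'face lo/hi z',np.percentile(g[m2,2],[2,98]).round(1),'med',g[m2,2].mean().round(2))
E
python3 hd.py
```

```text
[ 592.1 -234.8  128.4] z [-0.008  0.023 -1.   ] yaw 98.3 j [-0.134  0.496 -0.075 -0.026 -1.012 -1.278] [ 0.4  1.1 -0.6] 19.648818826532093 19.75
dial top [134.7 143.3 146.8] head est 18.1 face lo/hi z [ 90.7 142.2] med 118.26
```

play_rows([
  [0,0,-2],
  [0,0,-2],
  [0,0,0],
], turn=[0,0,0])

```text
clock: 20.1
position: [592.2, -234.7, 124.5]
ee_rot: [0.654, 0.756, 0.006, -0.011]
contact_force: [-0.3, 0.5, 1.2]
gripper_width: 19.6
```

```bash
python3 s.py; python3 hd.py; python3 - <<'E'
from h import *
im,d,K,T=grab('scene'); save(im[215:270,305:360],'s3.png',10)
E
```

```text
[ 592.2 -234.7  124.5] z [-0.009  0.023 -1.   ] yaw 98.3 j [-0.134  0.5   -0.079 -0.026 -1.004 -1.278] [-0.3  0.5  1.2] 19.60942420180341 20.1
dial top [132.2 139.3 142.1] head est 13.4 face lo/hi z [ 85.8 138.5] med 113.47
```

View pics/s3.png

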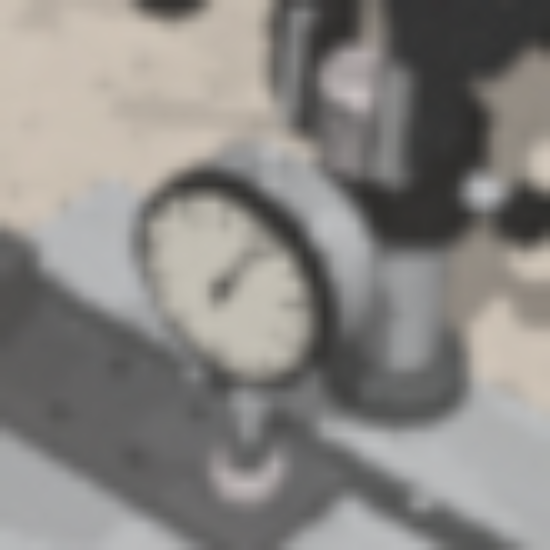

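```bash
cat > n.py <<'E'
from h import *
import sys
a=np.radians(7.95); o=np.array([553.9,-240.7]); x=np.array([np.cos(a),np.sin(a),0]); y=np.array([-np.sin(a),np.cos(a),0])
P=eyes.camera_params('scene'); K=np.array(P['camera_matrix']);T=np.array(P['camera_from_world'])
def pr(w): c=K@(T@np.r_[w,1])[:3]; return c[:2]/c[2]
c=np.r_[o,113]-14*x; U=pr(c+[0,0,20])-pr(c); Rr=pr(c-20*y)-pr(c)
n=np.array([float(sys.argv[1]),float(sys.argv[2])]); k=np.linalg.solve(np.c_[U,Rr],n)
print(pr(c),U,Rr,'reading',np.arctan2(k[1],k[0])/2/np.pi*10)
E
python3 n.py 38 -42
```

```text
[327.11439375 243.4152396 ] [ 0.42830923 -6.62353038] [6.85587592 3.78805324] reading 0.78940660288662
```

play_rows([
  [0,0,-2],
  [0,0,-0.5],
  [0,0,0],
], turn=[0,0,0])

```text
clock: 20.5
position: [592.2, -234.8, 122.5]
ee_rot: [0.654, 0.756, 0.006, -0.011]
contact_force: [-1.5, 2.6, 1.9]
gripper_width: 20.0
```

```bash
python3 s.py; python3 hd.py; python3 - <<'E'
from h import *
im,d,K,T=grab('scene'); save(im[215:270,305:360],'s4.png',10)
E
```

```text
[ 592.2 -234.8  122.5] z [-0.008  0.023 -1.   ] yaw 98.31 j [-0.134  0.502 -0.081 -0.026 -0.999 -1.277] [-1.5  2.6  1.9] 19.981990790164865 20.5
dial top [130.9 137.3 141. ] head est 12.4 face lo/hi z [ 85.7 136.1] med 112.03
```

View pics/s4.png

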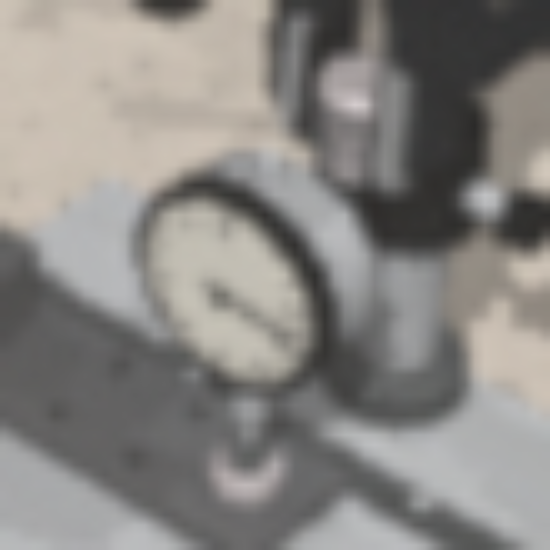

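play_rows([
  [0,0,-0.7],
  [0,0,0],
], turn=[0,0])

```text
clock: 20.8
position: [592.2, -234.7, 122.0]
ee_rot: [0.654, 0.756, 0.006, -0.011]
contact_force: [-1.9, 1.9, 1.1]
gripper_width: 19.3
```

play_rows([
  [0,0,0],
  [0,0,0],
  [0,0,0],
  [0,0,0],
  [0,0,0],
  [0,0,20],
  [0,0,40],
  [0,0,40],
  [0,0,20],
  [0,0,0],
  [0,0,0],
], turn=[0,0,0,0,0,0,0,0,0,0,0], grip=1)

```text
clock: 21.9
position: [590.5, -235.4, 242.4]
ee_rot: [0.655, 0.756, 0.005, -0.012]
contact_force: [-0.2, -0.6, -0.6]
gripper_width: 85.7
```

```bash
python3 s.py; python3 hd.py; python3 f.py; python3 - <<'E'
from h import *
im,d,K,T=grab('scene'); save(im[215:270,305:360],'s5.png',10)
E
```

```text
[ 590.5 -235.4  242.4] z [-0.012  0.023 -1.   ] yaw 98.21 j [-0.136  0.406  0.078 -0.023 -1.257 -1.285] [-0.2 -0.6 -0.6] 85.71611853533692 21.9
dial top [131.2 137.2 142.3] head est 13.7 face lo/hi z [ 85.2 135.6] med 112.01
scene table 31.66
 boss [array([ 1.3, 95.7]), array([28.4, 37.9]), np.float64(1.0)] 111 32.805893460651475
 tongue x [-19.9  28.4] z 8.117924994548218
  slope [-0.0179 -0.0007]
  edge angle [ -0.024  -17.7425]
 seat [-21.2  -7.5  43.4] [ 5.1  7.9 48.3] [-3.4 -1.7 46.6] 21
 end y [-20.9 -17.3]
top table 33.36
 tongue x [-18.5  29.4] z 8.021472525716376
  slope [-0.0112  0.0067]
  edge angle [  0.0214 -19.29  ]
 end y [-15.9 -14.8]
wrist table 32.73
 boss [array([ 1. , 95.4]), array([25.2, 36.9]), np.float64(0.2)] 1001 32.85577775381972
 tongue x [-18.4  29.4] z 7.765568539901324
  slope [-0.0252  0.0024]
  edge angle [-4.80000e-03 -1.82773e+01]
 end y [-19.5 -15.8]
```

View pics/s5.png

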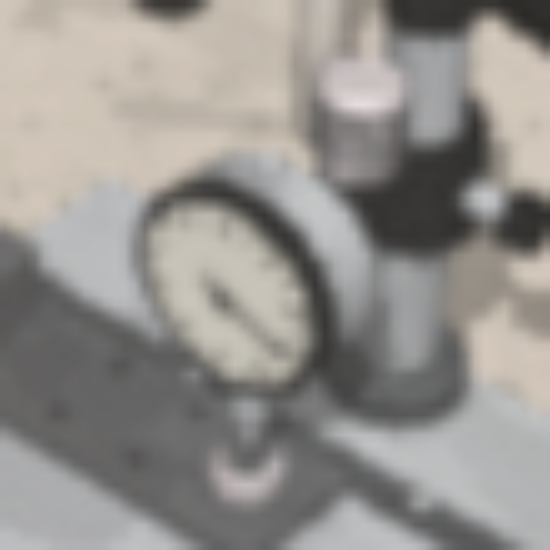

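The foot sits on the seat and the needle reads about 2.9 mm. The boss is at gauge (1.0, 95.4) mm, aligned with the rail to within about 0.2°, and the gripper is clear.

```bash
python3 -c "
from bench import arm
print(arm.job_done())"; python3 s.py
```

```text
the job is handed in; nothing more can be done
None
the job is handed in; nothing more can be done
```

The job is handed in with the dial reading about 2.9 mm, the holder flush against the rail under the foot, and the gripper clear. It took about 22 s of the 67 s allowed.

**What I did:** I raised the head by its knob to about 22 mm. I picked the holder up by its boss and slid it in from the front under the foot. I then pushed it against the rail until I felt about 10 N, released it, and lowered the head by the knob in small steps while reading the dial.

**Last checks:**
- **Dial:** the needle read about 0.8 mm, then 2.5, then about 2.9 in the scene picture after release.
- **Position:** the boss sits at gauge (1.0, 95.4) mm, which puts the seat within about 1 mm of the foot's axis. The rail's front face measured near 21 mm rather than 20, so the 1 mm in x is calibration offset.
- **Angle:** the wrist camera showed the holder aligned with the rail to about 0.2°. Boss and tongue heights match the holder lying flat on the table.
- **Bystanders:** nothing came near them on the moves. I did not measure their positions again at the end.

**Checks that disagreed:**
- **Tongue tilt:** the tongue slope from the depth data came out at 0.011 to 0.025 rad across the three cameras, close to the 0.03 limit. Those points include some of the rail, so I did not rely on them.
- **Head height:** one rough estimate from the dial's top edge gave 13.7 mm, against about 8 mm implied by the dial reading. I trusted the needle and the arm's travel.

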